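# Roll the setting-gauge wheel until the jaw pointer meets its mark

### The job

On the bench gauge, rest closed fingertips lightly on top of the big knurled wheel and roll it, stroke by stroke, so that the sliding jaw closes towards the fixed block until the jaw's pointer stands in line with the slot between the two horns of the rider on the scale bar. Move the jaw only by the wheel: do not touch the jaw or the rider, and leave everything else on the bench where it is. Take the hand off the gauge when it is set.

Things in the scene. Friction and masses are not known exactly. Their poses are not given: they have to be found in the camera images.
- gauge_stand: bench setting gauge, fixed: grey base plate 100 x 220 x 12 mm (x, y, z). Origin: centre of its underside; z up, y along it from the wheel (-y end, in a grey fork 62 mm high, 42 mm over its outsides in x) to the fixed steel block (y 85 to 103 mm, 46 mm high). The jaw slides between them on two rods; the scale bar lies along the -x side. Only the wheel is higher than 62 mm
- wheel_top (a point): highest point of the knurled wheel when nothing presses it: 0, -62, 82 mm in the gauge's frame; this point belongs to the stand and does not turn or sink
- wheel: steel knurled wheel, diameter 60, width 18 mm; origin at its centre, axle along the gauge's x. Fork, wheel and jaw are sprung: they sink up to 6 mm under the finger (2 N to begin, 8.5 N at 6 mm, then solid). Top rolled to the gauge's +y: the jaw moves to +y and the gap closes; rolled back it opens. Jaw travel 8 mm per radian, 0.27 mm per mm of rim; friction of 1.2 N at the rim keeps it where left
- jaw: sliding steel jaw, 44 x 14 mm, top 46 mm above the worktop; slides along the gauge's y by up to 53 mm, geared to the wheel; not to be touched. Origin on the gauge's x = 0 line at worktop height under the jaw's middle; at the start at the gauge's y = 0
- pointer_tip (a point): tip of the 2 mm wide pointer that sticks out from the jaw towards the gauge's -x, 26.5 mm above the worktop; moves with the jaw
- rider: small dark saddle set on the scale bar as the gauge mark, 23 mm long in y, with two upright horns 34 mm high and a 7 mm wide slot between them; it stands at a different place along the bar each time, always 16 to 40 mm beyond the pointer's start towards +y; stiff, not to be touched
- slot (a point): middle of the slot between the rider's horns, at the pointer's height; same axes as the gauge. The gauge is set when the pointer tip has the same y as this in the gauge's frame; the pointer ends 4.5 mm short of it in x and never hits it
- wax_sticks: loose stack of wax sticks, 36 x 77 x 19 mm, beyond the fixed block's end of the gauge; leave alone
- jaw_model: loose dental jaw model, 59 x 70 x 22 mm, beyond the wheel's end of the gauge; leave alone
- marker: loose pen, 17 x 135 x 16 mm, behind the gauge; leave alone

How it is judged:
By the outcome, as a careful person would: the job done as asked, in the order asked, and still so for the second after the job is handed in, with the robot touching nothing.
It also fails if it takes over 48 s, if anything falls off the work surface, if the arm or the gripper's body presses on something with over 40 N, if the wrist force passes 120 N, or if a joint passes its speed limit or range.

### The arm

A 6-joint arm with a two-finger parallel gripper is mounted at the origin on a cart in front of the work surface, level with it; the furniture and walls round the work are solid. World frame = base frame: x ahead of the robot, y to its left, z up, the work surface at z = 0. Lengths are in mm, angles in degrees, forces in N, time in s.
With the tool pointing down it reaches from about 400 to 825 mm from the base axis. Payload 7 kg.
Tool frame: the origin (TCP) lies at the very end of the fingers, on their centre line; the grasp point (between the pads) lies 19 mm behind it (robot.tcp_to_grasp is the distance from the TCP to the grasp point, in mm); z points along the fingers, y is the line along which they close (so a half turn about z gives the same grasp; the last joint's range is limited). The gripper opens to 85 mm and grips with 20 to 120 N. Pads are 22 mm wide; open, the fingers measure 114 mm over their backs; the gripper's body (76 mm by 85 mm) begins 54 mm behind the grasp point. The pads swing forward as they close: fully open they stand 13 mm farther back than shut.
Start: joints at [88.986, 20.546, 0.682, 0, -70.136, -16.507], TCP at [203.222, 643.658, 231.302] pointing down, gripper open.
Joint ranges: [-176.03, 176.03], [-82.01, 121.73], [-58.28, 71.71], [-173.87, 95.51], [-174.79, -0.11], [-173.66, 173.66]. Speed limits (degrees/s): [136.94, 136.94, 172.46, 180, 180, 180].

### API

Orientations are given as [roll, pitch, yaw] about the fixed x, y, z axes, in that order (R = Rz(yaw) Ry(pitch) Rx(roll)).
In Python, from station import robot gives the robot as it stands.
- The arm moves only by the tool send_rows, never from a script. Its argument "rows" is a list of rows, each an object of numbers: "x", "y", "z": the shift along the tool's x, y, z scaled (see below); "rx", "ry", "rz": the turn, a rotation vector about the tool's x, y, z scaled (see below); "hand": the closure, from -1 (fully open) to 1 (shut). A call has exactly 5 rows; each row is the pose to reach, as a shift and turn from the pose commanded when the call began, along the tool's axes at that moment; what a row does not reach only later rows make up. The controller multiplies each number of a shift by 0.2 m and each number of a turn by 120 degrees. A row lasts 1/12 s, in which the tool goes at most 41.7 mm and 7.16 degrees, less where a joint would pass 70% of its speed; a pose out of reach is approached as far as the arm can. A call with a number of a shift or a turn outside -1 to 1 is refused whole. A call with a gripper value outside its range is refused whole. The fingers move at their own pace and stop on an object; "newtons" is the grip in N (left out, the last holds). Time passes only in rows, so rows that repeat a pose let the fingers close, or fill a call up. It gives the time, the measured TCP pose, the force, the opening and the grip force at its end, in the units of the state.
- robot.read_state(): the state, without advancing time (a new reading comes with each control period).
- robot.grab_frame(name): name is "scene" or "side" or "wrist"; returns a dict with "img" (384x512x3 uint8, red, green, blue), "z_map" (384x512 float32, mm along the optical axis (not along the pixel's ray), 0 where there is no reading), "fx", "fy", "cx", "cy" (pixels), "T" (4x4, takes a point from camera to world coordinates). Camera axes: x right, y up, looking along -z (the intrinsics and any distortion apply to the point x, -y, -z); pixel columns grow to the right and rows downward; lengths in mm; the calibration is good to about 2 mm. The wrist camera is an equidistant fisheye: a pixel r from the principal point sees the ray r / f radians off the axis. A picture is of the moment at which its call begins.
- robot.hand_in(): hands the job in; it is judged then, once.
Trained networks look in a picture, given as the dict that the camera call returned (one of the last four; its "shot" number tells which), for a name from the list of things; names that differ only in an ending like _2 or _b are one class to them, and where a whole thing is asked for, a point or a joint stands for the part that bears it (a point fixed in the world has none). Each returns a list of dicts, best first, with "conf" (0 to 1); they miss things now and then, are a little off and sometimes report something else, mostly with a low value. They report only what shows in the picture. A call takes as long as a camera call.
- robot.spot_in(picture, thing): "bbox" ([centre column, centre row, width, height] in pixels, round what is visible of it).
- robot.masks_of(picture, thing): "pixels" (384x512 bool, what is visible of it) and "bbox" ([centre column, centre row, width, height] in pixels, round what is visible of it).
The state is a dict: "clock": time; "q": joint angles; "qd": joint speeds; "tau": joint torques, N m; "eef_pos": TCP position; "orientation": TCP orientation; "ft_force": force on the tool from outside, world axes, zero at the start; "wrist_torque": the same for the moment, N m; "opening": opening from 0.0 (shut) to 1.0 (fully open); "finger_force": force on a finger pad.
Only numpy, scipy, OpenCV 4.12 (cv2) and the standard library are available. Lean on these libraries where they do the work, as an engineer would, in place of code of your own. Each camera call takes 0.05 s, during which the arm holds its last target. There are 200 camera calls.

## Working session

There is one attempt and no reset: what is moved stays moved. The work goes in short steps, Python scripts to look and compute and a tool call to move; the robot and the scene stay as the last step left them, time stands still between calls to the robot, and variables do not carry over. Pictures are saved under pics/ and viewed, at most 10 in all, crops included, and the job is handed in when it is done.

Besides the shell and the picture viewer there is one more tool, called after "Emit:" as name(argument=value, ...), one argument or row to a line, values as JSON. send_rows: Moves the arm, as the interface text tells. Its arguments: {"type":"object","properties":{"rows":{"type":"array"},"newtons":{"type":"number"}},"required":["rows"]}

```bash
ls; mkdir -p pics
cat > h.py <<'E'
import numpy as np, cv2
from station import robot
def pts(f):
    z=f["z_map"]; v,u=np.mgrid[0:z.shape[0],0:z.shape[1]]
    P=np.stack([(u-f["cx"])/f["fx"]*z,-(v-f["cy"])/f["fy"]*z,-z,np.ones_like(z)],-1)
    return (P@np.array(f["T"]).T)[...,:3]
def save(f,n): cv2.imwrite("pics/"+n+".png",f["img"][...,::-1])
E
python3 - <<'E'
from h import *
s=robot.read_state();print({k:np.round(v,3).tolist() for k,v in s.items()})
a=[]
for n in ["scene","side"]:
    f=robot.grab_frame(n);save(f,n);a.append(f["img"])
    P=pts(f);print(n,f["fx"],f["cx"],f["cy"],np.round(f["T"],3).tolist())
    for t in ["gauge_stand","wheel","jaw","rider","pointer_tip","wax_sticks","jaw_model","marker"]:
        for d in robot.masks_of(f,t)[:2]:
            q=P[d["pixels"]&(f["z_map"]>0)]
            print(t,round(d["conf"],2),np.round(d["bbox"]).tolist(),len(q),np.round(np.median(q,0)) if len(q) else "",np.round(np.percentile(q,[2,98],axis=0)).tolist() if len(q) else "")
cv2.imwrite("pics/both.png",np.hstack(a)[...,::-1])
E
```

```text
pics
{'clock': 0.0, 'q': [88.985, 20.592, 0.635, -0.02, -70.137, -16.507], 'qd': [0.119, -0.014, -0.044, -0.14, 0.025, -0.015], 'tau': [0.0, -58.333, 29.344, 6.937, -0.006, 0.0], 'eef_pos': [203.104, 643.217, 230.369], 'orientation': [179.905, -0.009, -17.529], 'ft_force': [-0.272, -0.137, -0.08], 'wrist_torque': [-0.006, 0.038, 0.006], 'finger_force': 0.0, 'opening': 1.002}
scene 372.7007532815219 253.2385471690921 188.93220539021763 [[-0.827, 0.459, -0.326, 310.117], [-0.563, -0.68, 0.47, 442.183], [-0.006, 0.572, 0.82, 774.32], [0.0, 0.0, 0.0, 1.0]]
gauge_stand 0.85 [277.0, 232.0, 83.0, 87.0] 3683 [496.  77.  15.] [[457.0, -32.0, 8.0], [553.0, 173.0, 79.0]]
wheel 0.85 [292.0, 201.0, 20.0, 27.0] 306 [501.  12.  71.] [[490.0, -25.0, 45.0], [519.0, 32.0, 84.0]]
jaw 0.56 [280.0, 222.0, 24.0, 19.0] 212 [503.  68.  45.] [[480.0, 49.0, 13.0], [526.0, 74.0, 48.0]]
rider 0.36 [288.0, 246.0, 10.0, 10.0] 48 [460.  98.  30.] [[455.0, 89.0, 11.0], [467.0, 110.0, 37.0]]
pointer_tip 0.65 [279.0, 223.0, 21.0, 16.0] 186 [505.  68.  46.] [[484.0, 57.0, 24.0], [526.0, 73.0, 48.0]]
wax_sticks 0.87 [2
[... 830 characters left out ...]
 229 [503.  71.  44.] [[483.0, 47.0, 28.0], [525.0, 74.0, 49.0]]
rider 0.39 [296.0, 250.0, 11.0, 13.0] 69 [460. 100.  29.] [[454.0, 83.0, 12.0], [464.0, 110.0, 36.0]]
pointer_tip 0.84 [282.0, 227.0, 22.0, 14.0] 258 [504.  71.  43.] [[483.0, 48.0, 23.0], [527.0, 75.0, 48.0]]
wax_sticks 0.61 [245.0, 292.0, 42.0, 39.0] 767 [503. 233.  20.] [[487.0, 193.0, 6.0], [521.0, 266.0, 22.0]]
wax_sticks 0.5 [281.0, 226.0, 26.0, 16.0] 220 [503.  71.  44.] [[483.0, 59.0, 26.0], [524.0, 74.0, 49.0]]
jaw_model 0.7 [301.0, 189.0, 26.0, 17.0] 292 [ 515. -113.   10.] [[491.0, -133.0, 1.0], [549.0, -73.0, 31.0]]
marker 0.56 [243.0, 226.0, 30.0, 42.0] 317 [594.  82.  15.] [[589.0, 4.0, 0.0], [611.0, 132.0, 19.0]]
```

Run:
```python
from h import *
f=robot.grab_frame("scene");g=robot.grab_frame("side");w=robot.grab_frame("wrist")
for k in (f,g):
    P=pts(k);m=(k["z_map"]>0)&(P[...,2]>7)&(P[...,2]<17)&(abs(P[...,0]-503)<75)&(abs(P[...,1]-70)<130)
    xy=P[m][:,:2].astype(np.float32);print(len(xy),cv2.minAreaRect(xy),np.percentile(xy,[1,99],axis=0))
    # block top and wheel top
    for lo,hi,yl,yh in [(40,52,135,190),(40,52,40,100),(70,90,-40,60),(55,66,-60,60)]:
        q=P[(P[...,2]>lo)&(P[...,2]<hi)&(abs(P[...,0]-503)<50)&(P[...,1]>yl)&(P[...,1]<yh)]
        if len(q): print(lo,yl,len(q),np.round(np.percentile(q,[3,50,97],axis=0),1).tolist())
c=[cv2.resize(k["img"][165:295,215:345],(400,400),interpolation=cv2.INTER_CUBIC) for k in (f,g)]
cv2.imwrite("pics/c1.png",np.hstack(c)[...,::-1]);save(w,"w0")
print(w["fx"],w["cx"],w["cy"],np.round(w["T"],3).tolist())
```

```text
1962 ((506.5292053222656, 76.51429748535156), (245.65408325195312, 100.63444519042969), 88.16155242919922) [[454.85680969 -40.86027809]
 [556.36338623 174.51847458]]
40 135 226 [[485.2, 147.7, 41.7], [508.3, 158.5, 46.2], [532.0, 167.1, 48.6]]
40 40 200 [[484.9, 41.7, 41.1], [505.3, 62.5, 46.4], [525.9, 73.0, 50.9]]
70 -40 157 [[495.1, -17.9, 70.8], [503.3, 7.2, 79.5], [512.7, 24.2, 83.3]]
55 -60 263 [[483.4, -19.2, 56.3], [495.3, 18.5, 62.1], [524.6, 45.5, 65.1]]
1812 ((505.6142272949219, 77.15614318847656), (244.5509796142578, 100.72836303710938), 88.67373657226562) [[454.401828   -39.39778877]
 [555.77425293 175.63500595]]
40 135 273 [[484.2, 147.9, 41.0], [506.6, 160.0, 46.8], [530.9, 167.8, 48.8]]
40 40 251 [[484.2, 42.7, 40.3], [503.7, 62.2, 46.7], [524.2, 73.6, 51.7]]
70 -40 149 [[494.6, -11.9, 70.6], [502.4, 11.4, 79.1], [512.3, 26.8, 84.0]]
55 -60 262 [[482.8, -17.7, 55.4], [494.9, 22.4, 62.3], [524.0, 46.4, 65.2]]
297.3186396354542 253.47852429373427 192.76456262068967 [[-0.3, 0.902, 0.311, 281.568], [-0.954, -0.284, -0.099, 619.331], [-0.001, -0.326, 0.945, 374.697], [0.0, 0.0, 0.0, 1.0]]
```

View pics/c1.png

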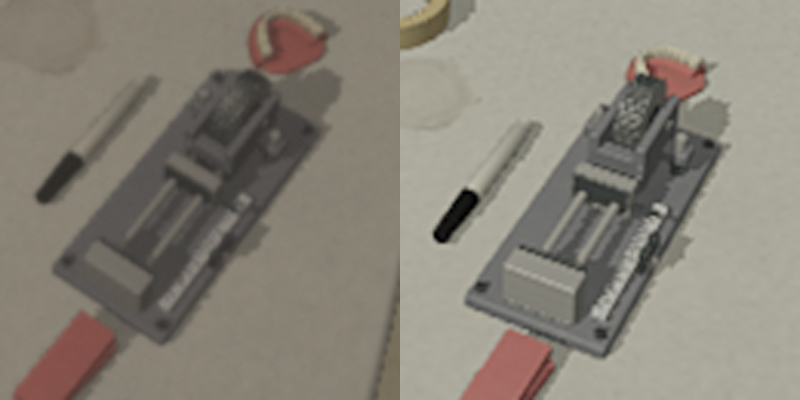

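View pics/w0.png

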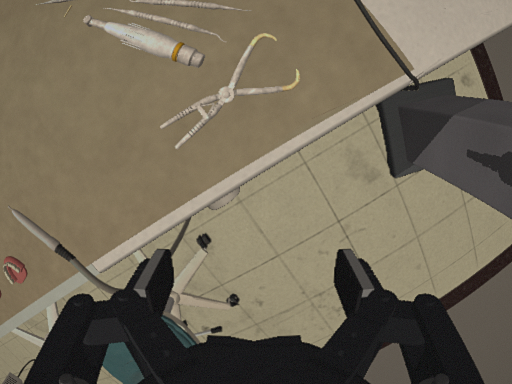

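The left crop shows the wheel in its fork at the top (about 235,105), the jaw at 190,175, the rider at about 225,240 on the scale bar, and the block at 120,265. The wrist picture shows only other bench areas. The gauge origin is near (505, 65) with yaw about -1.5°. I'll head to the wheel with the tool turned towards yaw 90, so the wrist camera sits over the jaw.

Emit:
send_rows(
  rows=[
    {"x": 0.13,"y": 0.14,"z": 0,"rz": -0.055,"hand": 1},
    {"x": 0.27,"y": 0.29,"z": 0,"rz": -0.11,"hand": 1},
    {"x": 0.4,"y": 0.44,"z": 0,"rz": -0.17,"hand": 1},
    {"x": 0.54,"y": 0.59,"z": 0,"rz": -0.23,"hand": 1},
    {"x": 0.68,"y": 0.74,"z": 0,"rz": -0.28,"hand": 1},
  ],
  newtons=30,
)

```text
invalid input
```

```bash
cat >> h.py <<'E'
from scipy.spatial.transform import Rotation as R
def plan(x,y,z,yaw):
    s=robot.read_state();T=R.from_euler("xyz",s["orientation"],degrees=True)
    G=R.from_euler("xyz",[180,0,yaw],degrees=True)
    d=T.inv().apply(np.array([x,y,z])-s["eef_pos"])/200; r=(T.inv()*G).as_rotvec(degrees=True)/120
    print("clock",round(s["clock"],2),"pos",np.round(s["eef_pos"],1),np.round(s["orientation"],1),"q",np.round(s["q"],1),"F",np.round(s["ft_force"],1),"open",round(s["opening"],2))
    print("shift",np.round(d,3),"turn",np.round(r,3))
E
python3 -c "
from h import *
plan(503,0,200,90)"
```

```text
clock 1.05 pos [203.2 643.6 231.3] [180.   -0.  -17.5] q [ 89.   20.5   0.7   0.  -70.1 -16.5] F [-0.3 -0.1  1.1] open 1.0
shift [2.398 2.618 0.157] turn [ 0.     0.    -0.896]
```

Emit:
send_rows(
  rows=[
    {"x": 0.13,"y": 0.14,"z": 0,"rx": 0,"ry": 0,"rz": -0.055,"hand": 1},
    {"x": 0.27,"y": 0.29,"z": 0,"rx": 0,"ry": 0,"rz": -0.11,"hand": 1},
    {"x": 0.4,"y": 0.44,"z": 0,"rx": 0,"ry": 0,"rz": -0.17,"hand": 1},
    {"x": 0.54,"y": 0.59,"z": 0,"rx": 0,"ry": 0,"rz": -0.23,"hand": 1},
    {"x": 0.68,"y": 0.74,"z": 0,"rx": 0,"ry": 0,"rz": -0.28,"hand": 1},
  ],
  newtons=30,
)

```text
clock: 1.47
eef_pos: [288.7, 459.8, 231.3]
orientation: [-180.0, -0.0, 16.5]
ft_force: [1.4, 0.5, 0.2]
opening: 0.298
finger_force: 0.0
```

```bash
python3 -c "
from h import *
plan(503,0,200,90)"
```

```text
clock 1.47 pos [288.7 459.8 231.3] [-180.    -0.    16.5] q [ 78.6   8.1 -16.1   0.  -65.8  27.9] F [1.4 0.5 0.2] open 0.3
shift [0.375 2.509 0.156] turn [ 0.    -0.    -0.613]
```

Emit:
send_rows(
  rows=[
    {"x": 0.03,"y": 0.2,"z": 0,"rx": 0,"ry": 0,"rz": -0.06,"hand": 1},
    {"x": 0.06,"y": 0.4,"z": 0,"rx": 0,"ry": 0,"rz": -0.12,"hand": 1},
    {"x": 0.09,"y": 0.6,"z": 0,"rx": 0,"ry": 0,"rz": -0.18,"hand": 1},
    {"x": 0.12,"y": 0.8,"z": 0,"rx": 0,"ry": 0,"rz": -0.24,"hand": 1},
    {"x": 0.15,"y": 0.99,"z": 0,"rx": 0,"ry": 0,"rz": -0.3,"hand": 1},
  ],
)

```text
clock: 1.88
eef_pos: [371.1, 280.6, 231.7]
orientation: [-180.0, -0.1, 51.2]
ft_force: [1.0, 0.3, 0.1]
opening: -0.001
finger_force: 0.0
```

Emit:
send_rows(
  rows=[
    {"x": -0.09,"y": 0.18,"z": 0,"rx": 0,"ry": 0,"rz": -0.06,"hand": 1},
    {"x": -0.18,"y": 0.35,"z": 0,"rx": 0,"ry": 0,"rz": -0.12,"hand": 1},
    {"x": -0.28,"y": 0.53,"z": 0,"rx": 0,"ry": 0,"rz": -0.18,"hand": 1},
    {"x": -0.37,"y": 0.71,"z": 0,"rx": 0,"ry": 0,"rz": -0.24,"hand": 1},
    {"x": -0.46,"y": 0.89,"z": 0,"rx": 0,"ry": 0,"rz": -0.3,"hand": 1},
  ],
)

```text
clock: 2.3
eef_pos: [442.3, 117.8, 231.9]
orientation: [179.9, -0.1, 82.0]
ft_force: [0.1, 1.2, 0.4]
opening: 0.0
finger_force: 0.0
```

```bash
python3 -c "
from h import *
plan(503,0,140,88.5)"
```

```text
clock 2.3 pos [442.3 117.8 231.9] [ 1.799e+02 -1.000e-01  8.200e+01] q [ 39.7  -0.5 -25.4   0.  -65.  132.3] F [0.1 1.2 0.4] open 0.0
shift [-0.541  0.383  0.459] turn [ 0.    -0.    -0.055]
```

Emit:
send_rows(
  rows=[
    {"x": -0.13,"y": 0.1,"z": 0.11,"rx": 0,"ry": 0,"rz": -0.02,"hand": 1},
    {"x": -0.27,"y": 0.2,"z": 0.22,"rx": 0,"ry": 0,"rz": -0.04,"hand": 1},
    {"x": -0.4,"y": 0.3,"z": 0.34,"rx": 0,"ry": 0,"rz": -0.055,"hand": 1},
    {"x": -0.54,"y": 0.38,"z": 0.46,"rx": 0,"ry": 0,"rz": -0.055,"hand": 1},
    {"x": -0.54,"y": 0.38,"z": 0.46,"rx": 0,"ry": 0,"rz": -0.055,"hand": 1},
  ],
)

```text
clock: 2.72
eef_pos: [499.9, -2.8, 134.7]
orientation: [-179.6, 0.1, 88.0]
ft_force: [-0.8, 0.1, -1.3]
opening: -0.001
finger_force: 0.0
```

Run:
```python
from h import *
plan(503,0,110,88.5)
w=robot.grab_frame("wrist")
for t in ["rider","pointer_tip","jaw","wheel","gauge_stand"]:
    for d in robot.masks_of(w,t)[:2]: print(t,round(d["conf"],2),np.round(d["bbox"]).tolist())
print(np.round(w["T"],3).tolist())
np.savez("w1.npz",img=w["img"],z=w["z_map"],T=w["T"]);save(w,"w1")
```

```text
clock 2.72 pos [499.9  -2.8 134.7] [-1.796e+02  1.000e-01  8.800e+01] q [ 2.220e+01  9.400e+00 -2.840e+01 -1.000e-01 -5.260e+01  1.558e+02] F [-0.8  0.1 -1.3] open -0.0
shift [0.015 0.016 0.124] turn [-0.003  0.001 -0.004]
pointer_tip 0.98 [251.0, 115.0, 77.0, 23.0]
jaw 0.57 [254.0, 115.0, 72.0, 23.0]
wheel 0.77 [260.0, 194.0, 26.0, 76.0]
gauge_stand 0.66 [255.0, 115.0, 115.0, 231.0]
gauge_stand 0.45 [288.0, 264.0, 41.0, 44.0]
[[0.999, 0.03, 0.018, 502.124], [-0.034, 0.945, 0.326, 82.249], [-0.007, -0.326, 0.945, 277.906], [0.0, 0.0, 0.0, 1.0]]
```

View pics/w1.png

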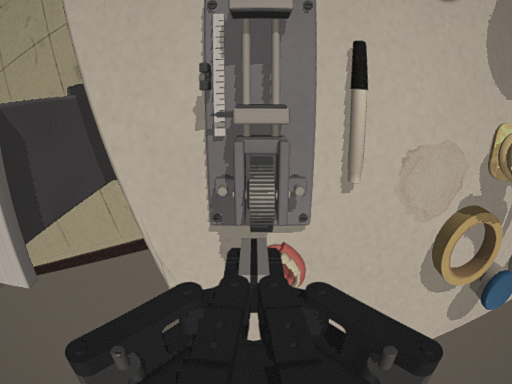

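The picture shows the gauge from above: wheel at (262,193), jaw at (261,115), pointer tip at about (215,115), rider at (205,76), and fixed block at the top. The fingertips are at (253,245).

```bash
cat >> h.py <<'E'
FX,CX,CY=297.3186,253.4785,192.7646
def ray(u,v):
    a,b=(u-CX)/FX,(v-CY)/FX; r=np.hypot(a,b)+1e-9
    s=np.sin(r)/r
    return np.stack([a*s,-b*s,-np.cos(r)],-1)
def onplane(T,u,v,h):
    d=ray(np.asarray(u,float),np.asarray(v,float))@T[:3,:3].T
    return T[:3,3]+d*((h-T[2,3])/d[...,2])[...,None]
def wpts(z,T):
    v,u=np.mgrid[0:384,0:512];d=ray(u.astype(float),v.astype(float));p=d*(z/-d[...,2])[...,None]
    return p@T[:3,:3].T+T[:3,3]
E
python3 - <<'E'
from h import *
w=np.load("w1.npz");T=w["T"];P=wpts(w["z"],T);z=P[...,2]
x,y=P[...,0],P[...,1]
reg=(w["z"]>0)&(x>430)&(x<580)&(y>-60)
for n,lo,hi,yl,yh in [("plate",10,15,-50,300),("jaw",44,50,40,100),("block",43,50,120,190),("wheel",76,90,-40,40),("horns",30,37,70,140)]:
    m=reg&(z>lo)&(z<hi)&(y>yl)&(y<yh)
    if n=="horns": m&=x<475
    q=P[m]
    if len(q): print(n,len(q),np.round(np.percentile(q,[1,50,99],axis=0),1).tolist(), cv2.minAreaRect(q[:,:2].astype(np.float32)))
im=cv2.resize(w["img"][55:150,185:305],(720,570),interpolation=cv2.INTER_CUBIC);cv2.imwrite("pics/w1c.png",im[...,::-1])
E
```

```text
plate 13276 [[455.4, -40.6, 10.8], [512.4, 84.3, 12.7], [555.5, 166.7, 14.5]] ((505.447998046875, 63.75944900512695), (215.3067626953125, 100.23644256591797), 88.21880340576172)
jaw 1221 [[484.4, 43.7, 44.7], [505.5, 65.3, 46.7], [526.6, 73.8, 49.9]] ((505.4627990722656, 57.32542037963867), (32.69935607910156, 43.762542724609375), 88.31670379638672)
block 842 [[484.1, 147.0, 43.5], [508.4, 152.6, 47.0], [532.4, 158.5, 49.2]] ((508.23260498046875, 152.87733459472656), (11.219866752624512, 50.16200256347656), 88.24651336669922)
wheel 1207 [[494.8, -14.2, 76.1], [503.7, 6.9, 80.9], [512.8, 22.9, 84.0]] ((503.7718200683594, 4.05992317199707), (40.613399505615234, 18.07379722595215), 88.22554779052734)
horns 184 [[456.4, 87.6, 31.2], [460.4, 96.1, 34.5], [463.8, 110.2, 36.2]] ((460.27545166015625, 98.91879272460938), (22.690629959106445, 7.455198764801025), 88.01750183105469)
```

View pics/w1c.png

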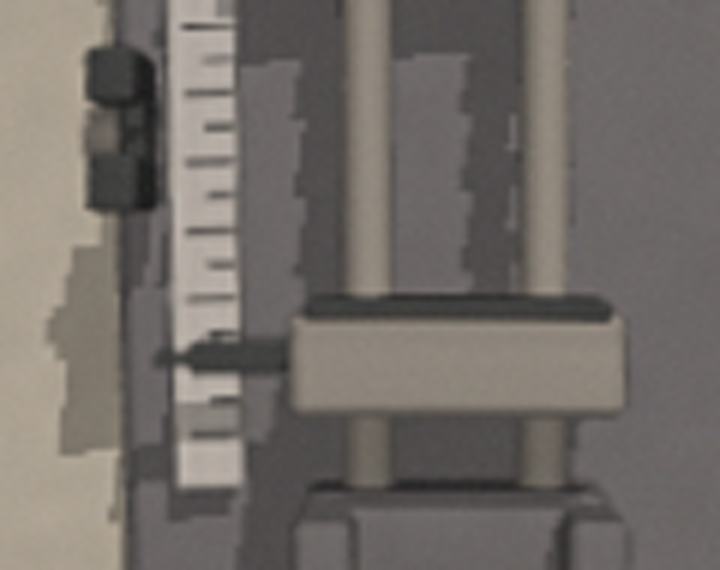

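The crop shows the rider's horns at crop rows 45–103 and 148–210, with the slot at about (118,126). The pointer tip is at about (160,357).

Run:
```python
from h import *
w=np.load("w1.npz");T=w["T"]
c=lambda a,b:((a+.5)/6-.5+185,(b+.5)/6-.5+55)
g=np.array([np.sin(np.radians(1.77)),np.cos(np.radians(1.77))])
def G(a,b,h):
    p=onplane(T,*c(a,b),h)[:2]; d=p-[505.7,66.2]; return np.round([d@[g[1],-g[0]],d@g],2)
print("slot edges",G(118,103,34),G(118,148,34),"horn ends",G(118,45,34),G(118,210,34))
print("pointer",G(162,357,26.5),G(240,357,26.5))
print("jaw edges top",G(460,318,46),G(460,412,46),"block?",)
plan(503.8,-16,84,88.2)
```

```text
slot edges [-45.59  35.18] [-45.68  28.94] horn ends [-45.49  43.26] [-45.84  20.37]
pointer [-41.34  -0.62] [-30.28  -0.89]
jaw edges top [0.17 5.24] [ 0.18 -7.05] block?
clock 3.02 pos [501.9   2.6 140.4] [179.9  -0.   88.3] q [ 22.8   8.9 -28.2   0.  -52.8 155.5] F [-0.1 -0.1 -0.6] open 0.0
shift [-0.093  0.012  0.282] turn [ 0.001 -0.     0.001]
```

Emit:
send_rows(
  rows=[
    {"x": -0.03,"y": 0.003,"z": 0.08,"rx": 0,"ry": 0,"rz": 0,"hand": 1},
    {"x": -0.07,"y": 0.006,"z": 0.16,"rx": 0,"ry": 0,"rz": 0,"hand": 1},
    {"x": -0.07,"y": 0.009,"z": 0.23,"rx": 0,"ry": 0,"rz": 0,"hand": 1},
    {"x": -0.07,"y": 0.009,"z": 0.28,"rx": 0,"ry": 0,"rz": 0,"hand": 1},
    {"x": -0.07,"y": 0.009,"z": 0.28,"rx": 0,"ry": 0,"rz": 0,"hand": 1},
  ],
)

```text
clock: 3.43
eef_pos: [501.9, -11.8, 82.3]
orientation: [-179.9, 0.0, 88.3]
ft_force: [-0.6, 0.1, -0.4]
opening: -0.003
finger_force: 0.0
```

```bash
python3 -c "
from h import *
w=robot.grab_frame('wrist')
plan(503.3,-11,80,88.2)"
```

```text
clock 3.48 pos [502.5 -11.8  83.3] [-180.     0.    88.3] q [ 21.1  13.2 -31.8   0.  -45.  157.2] F [-0.  -0.2  0.1] open 0.0
shift [0.004 0.004 0.016] turn [-0.     0.     0.001]
```

Emit:
send_rows(
  rows=[
    {"x": 0,"y": 0.004,"z": 0.022,"rx": 0,"ry": 0,"rz": 0,"hand": 1},
    {"x": 0.03,"y": 0.004,"z": 0.022,"rx": 0,"ry": 0,"rz": 0,"hand": 1},
    {"x": 0.07,"y": 0.004,"z": 0.022,"rx": 0,"ry": 0,"rz": 0,"hand": 1},
    {"x": 0.11,"y": 0.004,"z": 0.022,"rx": 0,"ry": 0,"rz": 0,"hand": 1},
    {"x": 0.15,"y": 0.004,"z": 0.022,"rx": 0,"ry": 0,"rz": 0,"hand": 1},
  ],
)

```text
clock: 3.9
eef_pos: [505.2, 18.7, 79.7]
orientation: [179.9, -0.0, 88.3]
ft_force: [1.2, -0.3, 1.7]
opening: 0.002
finger_force: 1.0
```

```bash
cat >> h.py <<'E'
def look(n):
    w=robot.grab_frame('wrist');T=np.array(w["T"]);save(w,n);np.savez(n+".npz",img=w["img"],z=w["z_map"],T=T)
    g=np.array([np.sin(np.radians(1.77)),np.cos(np.radians(1.77))]);P=wpts(w["z_map"],T);d=P[...,:2]-[505.7,66.2]
    gx=d@[g[1],-g[0]];gy=d@g;z=P[...,2]
    q=gy[(abs(gx)<18)&(z>44)&(z<48.5)&(gy>-10)&(gy<70)];h=gy[(gx<-41)&(gx>-50)&(z>32)&(z<37)&(gy>10)]
    p=gy[(gx<-26)&(gx>-38)&(z>25)&(z<29)&(gy>-10)&(gy<60)]
    for nm,a in (("jaw",q),("horns",h),("pointer",p)): print(nm,len(a),np.round(np.percentile(a,[2,50,98]),1) if len(a) else "")
E
python3 -c "
from h import *
plan(502.5,-14,86,88.2);look('w2');plan(502.5,-14,86,88.2)"
```

```text
clock 3.9 pos [505.2  18.7  79.7] [179.9  -0.   88.3] q [ 24.4  13.6 -31.8   0.  -44.4 153.8] F [ 1.2 -0.3  1.7] open 0.0
shift [-0.164 -0.009 -0.032] turn [ 0.001 -0.     0.   ]
jaw 1521 [ 1.2  8.8 16.1]
horns 263 [20.7 35.1 42.7]
pointer 120 [ 5.4  7.7 10.2]
clock 3.95 pos [505.3  19.7  79.5] [179.9  -0.   88.3] q [ 24.5  13.7 -31.8  -0.  -44.4 153.8] F [0.9 3.4 2.4] open 0.0
shift [-0.169 -0.009 -0.033] turn [ 0.001 -0.     0.001]
```

Emit:
send_rows(
  rows=[
    {"x": 0,"y": 0,"z": -0.04,"rx": 0,"ry": 0,"rz": 0,"hand": 1},
    {"x": -0.08,"y": 0,"z": -0.04,"rx": 0,"ry": 0,"rz": 0,"hand": 1},
    {"x": -0.18,"y": 0,"z": -0.04,"rx": 0,"ry": 0,"rz": 0,"hand": 1},
    {"x": -0.18,"y": 0,"z": -0.04,"rx": 0,"ry": 0,"rz": 0,"hand": 1},
    {"x": -0.18,"y": 0,"z": 0.005,"rx": 0,"ry": 0,"rz": 0,"hand": 1},
  ],
)

```text
clock: 4.37
eef_pos: [504.1, -18.8, 79.2]
orientation: [179.9, -0.0, 88.2]
ft_force: [0.2, -0.9, 1.1]
opening: 0.002
finger_force: 0.0
```

Emit:
send_rows(
  rows=[
    {"x": 0,"y": 0,"z": 0,"rx": 0,"ry": 0,"rz": 0,"hand": 1},
    {"x": 0.04,"y": 0,"z": 0,"rx": 0,"ry": 0,"rz": 0,"hand": 1},
    {"x": 0.09,"y": 0,"z": 0,"rx": 0,"ry": 0,"rz": 0,"hand": 1},
    {"x": 0.14,"y": 0,"z": 0,"rx": 0,"ry": 0,"rz": 0,"hand": 1},
    {"x": 0.18,"y": 0,"z": 0,"rx": 0,"ry": 0,"rz": 0,"hand": 1},
  ],
)

```text
clock: 4.78
eef_pos: [504.5, 18.6, 78.2]
orientation: [-180.0, 0.0, 88.3]
ft_force: [-0.2, -0.3, 3.4]
opening: 0.001
finger_force: 1.8
```

```bash
python3 -c "
from h import *
plan(502.5,-14,86,88.2);look('w3');plan(502.5,-14,86,88.2)"
```

```text
clock 4.78 pos [504.5  18.6  78.2] [-180.     0.    88.3] q [ 24.4  13.8 -31.9   0.  -44.3 153.8] F [-0.2 -0.3  3.4] open 0.0
shift [-0.163 -0.005 -0.039] turn [-0.     0.     0.001]
jaw 1295 [12.4 19.6 26.4]
horns 274 [20.7 28.4 43.1]
pointer 134 [16.1 18.3 20.8]
clock 4.83 pos [504.8  19.6  78.2] [180.   -0.   88.3] q [ 24.5  13.8 -31.9  -0.  -44.3 153.8] F [-1.5  3.8  3.9] open -0.0
shift [-0.168 -0.006 -0.039] turn [ 0.    -0.     0.001]
```

Emit:
send_rows(
  rows=[
    {"x": 0,"y": 0,"z": -0.045,"rx": 0,"ry": 0,"rz": 0,"hand": 1},
    {"x": -0.08,"y": 0,"z": -0.045,"rx": 0,"ry": 0,"rz": 0,"hand": 1},
    {"x": -0.18,"y": 0,"z": -0.045,"rx": 0,"ry": 0,"rz": 0,"hand": 1},
    {"x": -0.18,"y": 0,"z": -0.045,"rx": 0,"ry": 0,"rz": 0,"hand": 1},
    {"x": -0.18,"y": 0,"z": 0,"rx": 0,"ry": 0,"rz": 0,"hand": 1},
  ],
)

```text
clock: 5.25
eef_pos: [504.2, -18.8, 79.2]
orientation: [179.9, -0.0, 88.2]
ft_force: [0.7, 0.2, -0.1]
opening: -0.001
finger_force: 0.0
```

Emit:
send_rows(
  rows=[
    {"x": 0,"y": 0,"z": 0,"rx": 0,"ry": 0,"rz": 0,"hand": 1},
    {"x": 0.05,"y": 0,"z": 0,"rx": 0,"ry": 0,"rz": 0,"hand": 1},
    {"x": 0.1,"y": 0,"z": 0,"rx": 0,"ry": 0,"rz": 0,"hand": 1},
    {"x": 0.16,"y": 0,"z": 0,"rx": 0,"ry": 0,"rz": 0,"hand": 1},
    {"x": 0.16,"y": 0,"z": 0,"rx": 0,"ry": 0,"rz": 0,"hand": 1},
  ],
)

```text
clock: 5.67
eef_pos: [504.6, 15.4, 78.1]
orientation: [-180.0, -0.0, 88.3]
ft_force: [-1.7, 2.0, 4.0]
opening: -0.003
finger_force: 2.7
```

Emit:
send_rows(
  rows=[
    {"x": 0,"y": 0,"z": 0,"rx": 0,"ry": 0,"rz": 0,"hand": 1},
    {"x": 0,"y": 0,"z": -0.03,"rx": 0,"ry": 0,"rz": 0,"hand": 1},
    {"x": 0,"y": 0,"z": -0.06,"rx": 0,"ry": 0,"rz": 0,"hand": 1},
    {"x": 0,"y": 0,"z": -0.06,"rx": 0,"ry": 0,"rz": 0,"hand": 1},
    {"x": 0,"y": 0,"z": -0.06,"rx": 0,"ry": 0,"rz": 0,"hand": 1},
  ],
)

```text
clock: 6.08
eef_pos: [504.4, 13.6, 90.2]
orientation: [180.0, -0.0, 88.2]
ft_force: [0.7, -0.7, -0.7]
opening: 0.002
finger_force: 0.0
```

Run:
```python
from h import *
look('w4');plan(502.5,-14,86,88.2)
im=cv2.resize(np.load("w4.npz")["img"][40:140,170:295],(750,600),interpolation=cv2.INTER_CUBIC);cv2.imwrite("pics/w4c.png",im[...,::-1])
```

```text
jaw 1391 [21.8 29.  36.4]
horns 244 [20.1 27.6 43.2]
pointer 80 [25.4 28.  30.3]
clock 6.13 pos [504.2  13.5  90. ] [-180.    -0.    88.2] q [ 23.9  12.8 -31.2  -0.  -46.  154.4] F [-0.3  0.   0.6] open -0.0
shift [-0.137 -0.004  0.02 ] turn [-0. -0.  0.]
```

View pics/w4c.png

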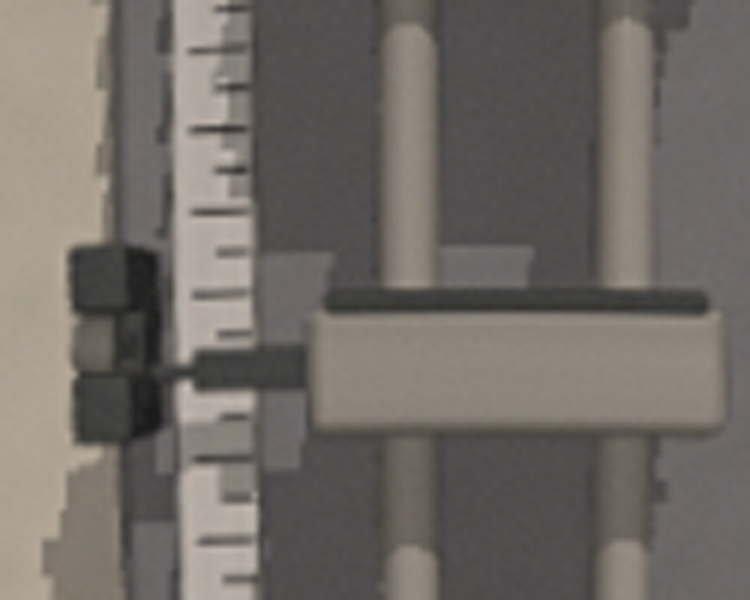

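The pointer tip is at about (165,373) and the slot centre at about (105,342), between horn edges at rows 312 and 373. The jaw has a few mm left to go.

```bash
cat >> h.py <<'E'
def G(T,a,b,h,u0,v0,s=6):
    g=np.array([np.sin(np.radians(1.77)),np.cos(np.radians(1.77))])
    p=onplane(T,(a+.5)/s-.5+u0,(b+.5)/s-.5+v0,h)[:2]; d=p-[505.7,66.2]; return np.round([d@[g[1],-g[0]],d@g],2)
E
python3 - <<'E'
from h import *
T=np.load("w4.npz")["T"]
for n,a,b,h in [("slot+",100,312,34),("slot-",100,373,34),("rider+",100,245,34),("rider-",100,441,34),("tip",165,373,26.5),("shaft+",250,350,26.5),("shaft-",250,388,26.5),("jaw+",520,311,46),("jaw-",520,433,46)]: print(n,G(T,a,b,h,170,40))
g=cv2.cvtColor(np.load("w4.npz")["img"],cv2.COLOR_RGB2GRAY)
print(g[76:118,182:202:2].tolist()); print(g[94:110,196:202].tolist())
E
```

```text
slot+ [-46.49  35.32]
slot- [-46.67  28.38]
rider+ [-46.34  42.95]
rider- [-46.9   20.63]
tip [-40.62  27.92]
shaft+ [-30.59  30.28]
shaft- [-30.67  25.83]
jaw+ [ 0.24 34.18]
jaw- [ 0.26 21.33]
[[162, 162, 163, 108, 89, 106, 107, 106, 102, 176], [163, 162, 162, 109, 90, 107, 107, 102, 106, 177], [166, 166, 160, 107, 90, 108, 107, 78, 105, 174], [165, 167, 159, 105, 89, 109, 108, 86, 109, 173], [152, 138, 124, 85, 75, 102, 105, 106, 111, 175], [95, 78, 70, 67, 63, 57, 78, 99, 108, 172], [60, 63, 63, 67, 63, 36, 37, 73, 102, 173], [58, 64, 66, 64, 61, 34, 32, 68, 101, 174], [63, 64, 62, 69, 64, 36, 34, 60, 96, 173], [60, 62, 63, 69, 64, 34, 37, 63, 91, 173], [59, 65, 67, 65, 63, 38, 34, 62, 82, 177], [61, 66, 65, 64, 62, 36, 36, 64, 78, 175], [61, 61, 64, 66, 63, 35, 37, 55, 75, 177], [63, 62, 65, 66, 62, 36, 37, 51, 75, 175], [64, 63, 63, 64, 61, 34, 38, 50, 86, 176], [71, 51, 48, 48, 45, 34, 37, 49, 89, 178], [115, 62, 60, 56, 49, 61, 41, 38, 89, 176], [141, 82, 84, 78, 55, 66, 43, 38, 92, 177], [121, 91, 95, 85, 58, 65, 39, 39, 94, 176], [111, 96, 98, 85, 55, 58, 36, 48, 102, 174], 
[... 744 characters left out ...]
07, 68, 73, 66, 52, 61, 73, 103, 104, 130], [142, 128, 130, 104, 61, 79, 81, 104, 103, 128], [166, 169, 161, 126, 69, 81, 79, 103, 102, 126], [167, 167, 143, 125, 70, 77, 78, 105, 101, 126], [165, 143, 123, 122, 67, 75, 80, 106, 100, 125]]
[[39, 79, 94, 141, 176, 177], [48, 88, 102, 138, 174, 174], [49, 91, 107, 136, 176, 176], [51, 94, 105, 132, 175, 176], [54, 92, 98, 135, 177, 172], [50, 85, 99, 135, 175, 155], [54, 82, 91, 113, 138, 121], [69, 70, 69, 70, 75, 73], [63, 63, 60, 61, 63, 64], [52, 55, 57, 91, 124, 132], [41, 66, 74, 131, 172, 179], [44, 70, 83, 140, 175, 178], [40, 66, 82, 139, 176, 179], [37, 66, 82, 137, 174, 175], [35, 68, 80, 129, 174, 177], [32, 64, 78, 120, 178, 179]]
```

Emit:
send_rows(
  rows=[
    {"x": -0.04,"y": 0,"z": 0,"rx": 0,"ry": 0,"rz": 0,"hand": 1},
    {"x": -0.08,"y": 0,"z": 0,"rx": 0,"ry": 0,"rz": 0,"hand": 1},
    {"x": -0.08,"y": 0,"z": 0,"rx": 0,"ry": 0,"rz": 0,"hand": 1},
    {"x": -0.08,"y": 0,"z": 0.03,"rx": 0,"ry": 0,"rz": 0,"hand": 1},
    {"x": -0.08,"y": 0,"z": 0.06,"rx": 0,"ry": 0,"rz": 0,"hand": 1},
  ],
)

```text
clock: 6.55
eef_pos: [504.3, -2.8, 77.8]
orientation: [179.9, -0.0, 88.2]
ft_force: [-0.8, -1.3, 6.6]
opening: -0.002
finger_force: 3.3
```

Emit:
send_rows(
  rows=[
    {"x": 0,"y": 0,"z": 0,"rx": 0,"ry": 0,"rz": 0,"hand": 1},
    {"x": 0.02,"y": 0,"z": 0,"rx": 0,"ry": 0,"rz": 0,"hand": 1},
    {"x": 0.05,"y": 0,"z": 0,"rx": 0,"ry": 0,"rz": 0,"hand": 1},
    {"x": 0.07,"y": 0,"z": 0,"rx": 0,"ry": 0,"rz": 0,"hand": 1},
    {"x": 0.07,"y": 0,"z": 0,"rx": 0,"ry": 0,"rz": 0,"hand": 1},
  ],
)

```text
clock: 6.97
eef_pos: [504.8, 12.2, 78.1]
orientation: [180.0, -0.0, 88.3]
ft_force: [-0.3, 1.3, 6.0]
opening: 0.002
finger_force: 2.8
```

Emit:
send_rows(
  rows=[
    {"x": 0,"y": 0,"z": 0,"rx": 0,"ry": 0,"rz": 0,"hand": 1},
    {"x": 0,"y": 0,"z": -0.03,"rx": 0,"ry": 0,"rz": 0,"hand": 1},
    {"x": 0,"y": 0,"z": -0.06,"rx": 0,"ry": 0,"rz": 0,"hand": 1},
    {"x": 0,"y": 0,"z": -0.06,"rx": 0,"ry": 0,"rz": 0,"hand": 1},
    {"x": 0,"y": 0,"z": -0.06,"rx": 0,"ry": 0,"rz": 0,"hand": 1},
  ],
)

```text
clock: 7.38
eef_pos: [504.2, 11.5, 90.2]
orientation: [180.0, -0.0, 88.2]
ft_force: [-0.8, -1.4, 0.3]
opening: -0.001
finger_force: 0.0
```

Run:
```python
from h import *
robot.grab_frame("wrist");robot.grab_frame("wrist")
look('w5');plan(502.5,-14,86,88.2)
im=cv2.resize(np.load("w5.npz")["img"][40:140,170:295],(750,600),interpolation=cv2.INTER_CUBIC);cv2.imwrite("pics/w5c.png",im[...,::-1])
```

```text
jaw 1361 [25.9 33.  40.4]
horns 249 [20.6 35.3 43. ]
pointer 65 [30.  32.4 34.5]
clock 7.53 pos [504.   11.4  89.7] [-180.     0.    88.2] q [ 23.7  12.8 -31.3  -0.  -46.  154.6] F [-0.5  0.3  0.1] open 0.0
shift [-0.127 -0.003  0.018] turn [-0.  0.  0.]
```

View pics/w5c.png

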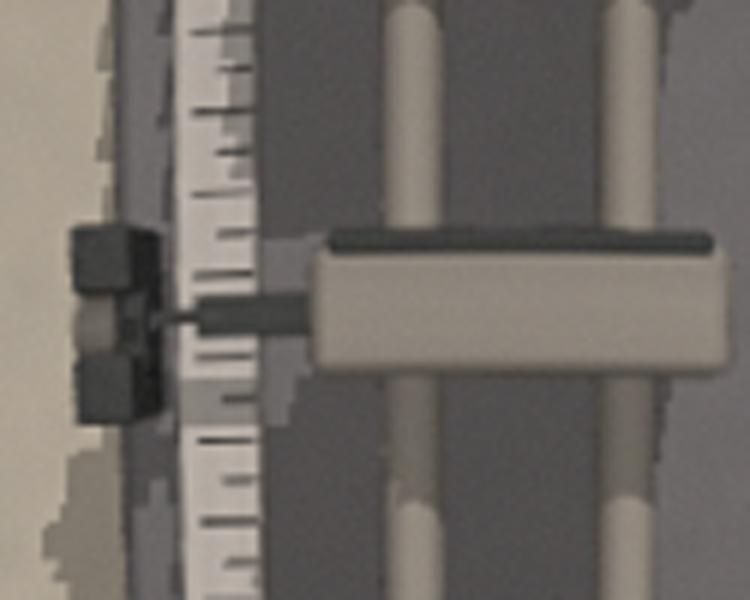

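The pointer tip (165,319) now points into the slot, between horn edges at rows 293 and 353. Checking it numerically.

Run:
```python
from h import *
w=np.load("w5.npz");T=w["T"]
for n,a,b,h in [("slot+",105,293,34),("slot-",105,353,34),("rider+",105,226,34),("rider-",105,423,34),("tip",165,319,26.5),("shaft+",225,296,26.5),("shaft-",225,335,26.5),("jaw+",520,251,46),("jaw-",520,370,46)]: print(n,G(T,a,b,h,170,40))
# subpixel
g=255.-cv2.cvtColor(w["img"],cv2.COLOR_RGB2GRAY)
for u in (199,200,201): 
    c=g[88:98,u]; c=np.clip(c-np.median(c)-15,0,None); v=(c*np.arange(88,98)).sum()/c.sum(); print(u,v,G(T,u,v,26.5,0,0,1))
for u in (185,187,189):
    k=g[70:115,u]; d=np.abs(np.diff(cv2.GaussianBlur(k[:,None],(1,3),0)[:,0])); i=np.where((d>8)&(d>=np.roll(d,1))&(d>np.roll(d,-1)))[0]
    print(u,[(70.5+j,round(float(d[j])),G(T,u,70.5+j,34,0,0,1)[1]) for j in i])
```

```text
slot+ [-46.14  35.21]
slot- [-46.3  28.4]
rider+ [-46.    42.82]
rider- [-46.52  20.45]
tip [-40.78  32.02]
shaft+ [-33.72  34.44]
shaft- [-33.79  29.89]
jaw+ [-0.15 38.24]
jaw- [-0.13 25.75]
199 92.55555555555556 [-39.42  32.1 ]
200 92.33972602739726 [-38.72  32.23]
201 92.24938875305624 [-38.01  32.26]
185 [(np.float64(76.5), 42, np.float64(43.41)), (np.float64(89.5), 19, np.float64(34.54)), (np.float64(98.5), 9, np.float64(28.41)), (np.float64(110.5), 56, np.float64(20.23))]
187 [(np.float64(71.5), 10, np.float64(46.75)), (np.float64(76.5), 25, np.float64(43.33)), (np.float64(89.5), 18, np.float64(34.47)), (np.float64(97.5), 12, np.float64(29.03)), (np.float64(110.5), 35, np.float64(20.17))]
189 [(np.float64(76.5), 9, np.float64(43.26)), (np.float64(87.5), 11, np.float64(35.76)), (np.float64(110.5), 27, np.float64(20.12))]
```

The pointer is at gauge y ≈ 32.1 and the slot at ≈ 31.8, so they line up. I'll raise the hand clear and check once more.

Emit:
send_rows(
  rows=[
    {"x": 0,"y": 0,"z": -0.06,"rx": 0,"ry": 0,"rz": 0,"hand": 1},
    {"x": 0,"y": 0,"z": -0.12,"rx": 0,"ry": 0,"rz": 0,"hand": 1},
    {"x": 0,"y": 0,"z": -0.2,"rx": 0,"ry": 0,"rz": 0,"hand": 1},
    {"x": 0,"y": 0,"z": -0.25,"rx": 0,"ry": 0,"rz": 0,"hand": 1},
    {"x": 0,"y": 0,"z": -0.25,"rx": 0,"ry": 0,"rz": 0,"hand": 1},
  ],
)

```text
clock: 7.95
eef_pos: [505.5, 11.8, 141.8]
orientation: [179.8, -0.1, 88.3]
ft_force: [0.7, 0.5, -0.4]
opening: -0.003
finger_force: 0.0
```

Run:
```python
from h import *
for _ in range(6): robot.grab_frame("wrist")
look('w6');plan(502.5,-14,86,88.2)
print(robot.hand_in())
```

```text
jaw 824 [26.3 32.8 39.9]
horns 162 [20.2 35.4 42.9]
pointer 48 [30.  32.5 34.2]
clock 8.3 pos [503.9  11.4 139.2] [-179.9    0.    88.2] q [ 23.7   9.3 -27.9  -0.  -52.9 154.6] F [-1.2 -0.3 -0.3] open 0.0
shift [-0.127 -0.003  0.266] turn [-0.001  0.     0.   ]
the job is handed in; nothing more can be done
None
```

The gauge is set and handed in at about 8.3 s: the wheel closed the jaw until the pointer was within about 0.4 mm of the slot's middle by my camera measurement, and the hand is clear of the gauge; the hand-in returned no verdict.

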